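Thermal camera onto its kinematic mount

ROBOT

A 7-joint arm with a two-finger parallel gripper is mounted at the origin on the work surface. World frame = base frame: x ahead of the robot, y to its left, z up, the work surface at z = 0. Lengths are in mm, angles in rad, forces in N, time in s.
With the tool pointing down it reaches from about 400 to 925 mm from the base axis. Payload 4.1 kg.
Tool frame: the origin (TCP) lies at the very end of the fingers, on their centre line; the grasp point (between the pads) lies 19 mm behind it; z points along the fingers, y is the line along which they close (so a half turn about z gives the same grasp; the last joint's range is limited). The gripper opens to 85 mm and grips with 20 to 120 N. Pads are 22 mm wide; open, the fingers measure 114 mm over their backs; the gripper's body (76 mm by 85 mm) begins 54 mm behind the grasp point. The pads swing forward as they close: fully open they stand 13 mm farther back than shut.
Start: joints at [1.212, 0.398, 0.045, 1.537, -0.019, 1.207, -0.051], TCP at [167.013, -628.212, 231.347] pointing down, gripper open.
Joint ranges: [-2.82, 2.82], [-0.49, 2.23], [-1.37, 1.46], [0, 2.46], [-1.36, 4.5], [0.23, 2], [-2.94, 2.94]. Speed limits (rad/s): [2.57, 2.57, 3.14, 3.14, 3.14, 3.14, 3.14].

INTERFACE

Orientations are given as a rotation vector (axis times angle).
In Python, from station import sensors, eyes, env gives the robot as it stands.
- The arm moves only by the tool jog_arm, never from a script. Its argument "rows" is a list of rows, each an object of numbers: "ax", "ay", "az": the turn, a rotation vector about the tool's x, y, z as a fraction of full scale; "dx", "dy", "dz": the shift along the tool's x, y, z as a fraction of full scale; "grip": the closure, from -1 (fully open) to 1 (shut), so that 0 is half open. A call has 1 to 20 rows; each row shifts and turns the commanded pose from where the row before left it, along the tool's axes as they then stand; what a row does not reach is not made up. Full scale, the value 1, is 0.15 m for a shift and 5 degrees for a turn. A row lasts 1/10 s, in which the tool goes at most 50 mm and 8.59 degrees, less where a joint would pass 70% of its speed; a pose out of reach is approached as far as the arm can. A call with a number of a shift or a turn outside -1 to 1 is refused whole. A call with a gripper value outside its range is refused whole. The fingers move at their own pace and stop on an object; "grip_force" is the grip in N (left out, the last holds). Time passes only in rows, so rows that do not move let the fingers close. It gives the time, the measured TCP pose, the force, the opening and the grip force at its end, in the units of the state.
- sensors.get_obs(): the state, without advancing time (a new reading comes with each control period).
- eyes.capture(name): name is "scene" or "top" or "wrist"; returns the picture (384x512x3 uint8, blue, green, red); there is no depth.
- eyes.calibration(name): a dict with "K" (3x3 intrinsics, pixels), "extrinsics" (4x4, takes a point from world to camera coordinates). Camera axes: x right, y down, z forward; pixel columns grow to the right and rows downward; lengths in mm; the calibration is good to about 2 mm. The wrist camera is an equidistant fisheye: a pixel r from the principal point sees the ray r / f radians off the axis. A picture is of the moment at which its call begins: read the wrist's pose just before it. calibration takes no time and is no camera call; for the wrist camera it gives the pose at the moment of the call.
- env.close_job(): hands the job in; it is judged then, once.
The state is a dict: "time": time; "joint_positions": joint angles; "qvel": joint speeds; "effort": joint torques, N m; "tool_pos": TCP position; "tcp_rot": TCP orientation; "wrist_force": force on the tool from outside, world axes, zero at the start; "torque": the same for the moment, N m; "opening": finger opening in mm; "grasp_force": force on a finger pad.
Only numpy, scipy, OpenCV 4.12 (cv2) and the standard library are available. Lean on these libraries where they do the work, as an engineer would, in place of code of your own. Each camera call takes 0.05 s, during which the arm holds its last target. There are 200 camera calls.

TASK

Mount the thermal camera: keep it upright, slide its slotted plate in under the brass spring-loaded button of the kinematic mount and let it down gently until all three V-feet are fully home on the three steel balls, then let go. After that, swing the red stop arm all the way round behind the plate until it lies along the plate's rear edge, so that the camera cannot slide back out. Leave the other things on the bench where they are.

Things in the scene. Friction and masses are not known exactly. Their poses are not given: they have to be found in the camera images.
- camera_plate: Loose, about 0.42 kg: aluminium plate 102 x 104 mm, 8 mm thick, on three V-feet, carrying a grey and yellow thermal camera. Origin: level of the feet's lower edges (on the bench: 0), where the stud's axis passes once mounted. z up, +x is the front (lens, open end of the slot). Plate spans x -62 to +40, y -52 to +52, z 6 to 14 mm.
- camera_grip (a point): Middle of the camera housing, camera_plate frame (-36, 0, 45) mm, same axes: the part to grip, across y. Housing 38 (x) x 36 (y) x 52 mm tall; its top is 21 mm above this point, the plate's top 31 mm below it. Lens barrel 22 mm in diameter on its front, reaching 33 mm ahead of this point, its axis 6 mm above it.
- plate_slot (a point): Middle of the mouth of the plate's slot on its front edge, at the plate's top: camera_plate frame (40, 0, 14) mm, same axes. The slot is 15 mm wide, goes right through the plate and runs 50 mm back along -x, to 10 mm behind the plate's origin; its mouth is flared to about 30 mm over the front 15 mm.
- rear_foot (a point): Rear one of the three like steel feet, at its lower edges: camera_plate frame (-46, 0, 0) mm. Each is an inverted V 24 mm long, faces at 45 degrees, 12 mm wide at the mouth, apex 6 mm up. Grooves run radially from the plate's origin, feet 46 mm from it at 180, +60 and -60 degrees from +x.
- nest: Kinematic mount, fixed to the bench: dark steel slab 12 mm thick, x -95 to +55, y -90 to +60 mm, with three balls, a brass spring button and a stop arm. Origin on the bench on the button's axis, z up. The plate enters from the -x side, moving along +x in this frame, and when mounted has this frame's x, y and yaw.
- rear_ball (a point): Centre of the rear one of three fixed, slippery steel balls 12 mm in diameter, 26 mm above the bench (tops at 32 mm), 46 mm from the nest's axis at 180, +60 and -60 degrees from its +x. The V-feet centre themselves on them from up to about 4 mm off.
- seat (a point): Where the camera_plate's origin is when fully home: on the nest's axis, 28.5 mm above the bench; axes as the nest's. While sliding in, keep the origin about 7 mm (5 to 9) higher than this, to pass above the balls and below the button's rim; then let it down.
- draw_stud (a joint): Height (m) of the brass button above its rest, 0 to 0.020; about 0.0015 once the plate is home. It moves up only, against a spring of 3.3 N at rest plus 150 N/m, and so pulls down whatever lies under its head. The plate's slot goes round its rod and the slot's edges wedge the head up.
- stud_top (a point): Centre of the brass button's flat top, 56.5 mm above the bench at rest. Below it: head 38 mm in diameter and 4 mm thick, then a 45 degree cone narrowing downwards over 15 mm to the 8 mm rod.
- stop_arm (a joint): Angle (rad) of the red stop arm about its upright pivot at nest frame x -80, y -75 mm. At 0 it points to the nest's -y, clear of the way in (starts at 0 to 0.3); it grows clockwise seen from above, by way of -x (1.57) to +y (3.14, end stop), lying behind the mounted plate. Stays where left, about 1 N at the knob. Arm 12 mm wide, 35 to 44 mm above the bench.
- stop_knob (a point): Middle of the upright red round knob on the stop arm, 60 mm from the pivot, 65.5 mm above the bench. Knob 18 mm in diameter, 43.5 to 79.5 mm above the bench; it can be pinched from above and led round its arc.
- multimeter: Bystander: yellow and black multimeter lying down, 180 x 90 x 40 mm. Leave alone.
- tachometer: Bystander: dark blue hand tachometer, 182 x 62 x 48 mm, lying on a black foam mat. Leave alone.
- motor: Bystander: small brass-coloured motor on a white foot, about 78 x 40 x 40 mm. Leave alone.
- screw_jar: Bystander: glass jar with black cap, 48 mm in diameter, 62 mm tall. Leave alone.
- screwdriver: Bystander: orange-handled screwdriver lying down, 150 mm long. Leave alone.
There are look-alikes about, which are no part of the job. There is more than one size of the camera_plate; the one meant has the size given above.

How it is judged:
By the outcome, as a careful person would: the job done as asked, in the order asked, and still so for the second after the job is handed in, with the robot touching nothing.
It also fails if it takes over 69 s, if anything falls off the work surface, if the arm or the gripper's body presses on something with over 40 N, if the wrist force passes 120 N, or if a joint passes its speed limit or range.

## Working session

There is one attempt and no reset: what is moved stays moved. The work goes in short steps, Python scripts to look and compute and a tool call to move; the robot and the scene stay as the last step left them, time stands still between calls to the robot, and variables do not carry over. Pictures are saved under pics/ and viewed, at most 10 in all, crops included, and the job is handed in when it is done.

Besides the shell and the picture viewer there is one more tool, called as name(argument=value, ...), one argument or row to a line, values as JSON. jog_arm: Moves the arm, as the interface text tells. Shift numbers are shares of 0.15 m and turn numbers shares of 5 degrees, none past 1 either way. Its arguments: {"type":"object","properties":{"rows":{"type":"array"},"grip_force":{"type":"number"}},"required":["rows"]}

```bash
ls; mkdir -p pics
python3 - <<'E'
from station import sensors, eyes, env
import cv2,numpy as np
o=sensors.get_obs();print(o['time'],o['tool_pos'],o['tcp_rot'],o['opening'])
for n in("scene","top"):
    cv2.imwrite(f'pics/{n}0.png',eyes.capture(n));c=eyes.calibration(n);print(n,c['K'].round(1) if hasattr(c['K'],'round') else c['K'],np.round(c['extrinsics'],3).tolist())
a=cv2.imread('pics/scene0.png');b=cv2.imread('pics/top0.png')
cv2.imwrite('pics/both0.png',cv2.resize(np.vstack([a,b]),None,fx=.78,fy=.78))
cv2.imwrite('pics/top0b.png',cv2.resize(b,(800,600),interpolation=cv2.INTER_CUBIC))
cv2.imwrite('pics/scene0b.png',cv2.resize(a,(800,600),interpolation=cv2.INTER_CUBIC))
E
```

```text
pics
0.0 [ 166.84932788 -627.55188948  230.24245811] [-3.11316378e+00 -4.06880404e-01  6.14316981e-04] 85.65389520480066
scene [[493.6   0.  257.5]
 [  0.  493.6 191.5]
 [  0.    0.    1. ]] [[-0.367, 0.93, 0.023, 228.104], [0.605, 0.257, -0.753, -295.035], [-0.707, -0.262, -0.657, 1862.635], [0.0, 0.0, 0.0, 1.0]]
top [[450.4   0.  264.5]
 [  0.  450.4 196.3]
 [  0.    0.    1. ]] [[-0.025, -1.0, -0.002, 15.67], [-0.991, 0.025, -0.132, 590.673], [0.132, -0.001, -0.991, 1171.091], [0.0, 0.0, 0.0, 1.0]]
```

View pics/top0b.png

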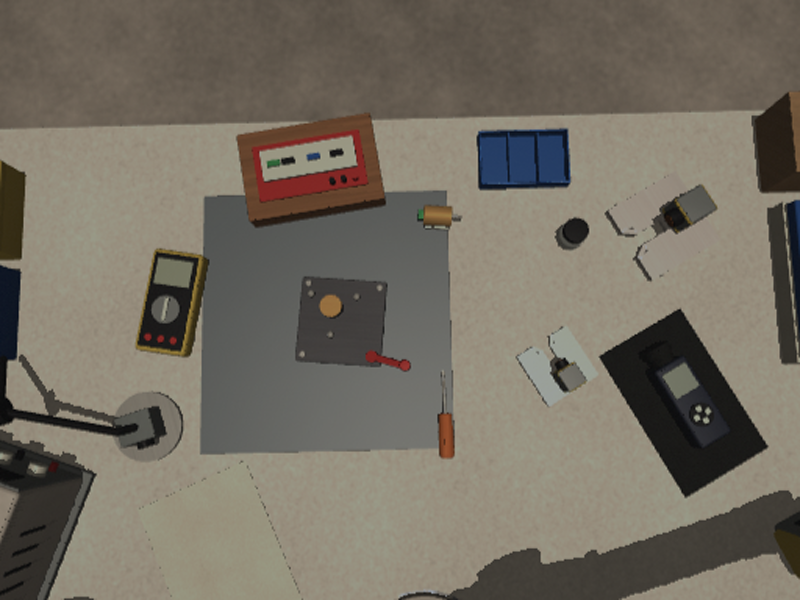

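View pics/scene0b.png

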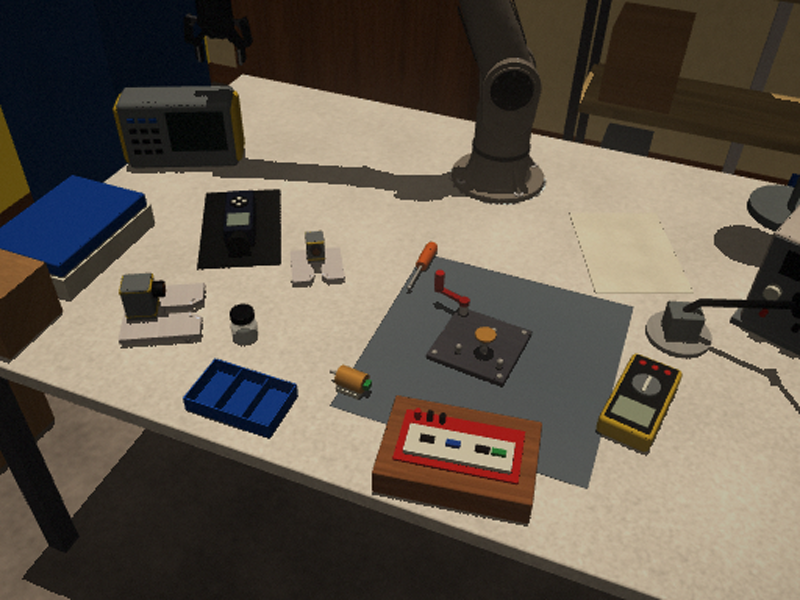

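Two candidate camera plates in the top view: the large one at (660,230) and the small one at (558,367). The slab (150 mm) spans about 85 px. The small plate is about 58 px, which fits 102 mm; the large one is about 1.5 times that. I'll confirm in an enlarged crop of both views, together with the nest.

Run:
```python
import cv2,numpy as np
a=cv2.imread('pics/scene0.png');b=cv2.imread('pics/top0.png')
def crop(im,x,y,w,h,W,H):return cv2.resize(im[y:y+h,x:x+w],(W,H),interpolation=cv2.INTER_CUBIC)
# each tile 400x300 ; 
t=[crop(b,325,200,64,64,390,390*1),crop(a,180,140,56,56,390,390)]
u=[crop(b,380,105,90,45,390,195),crop(a,70,165,70,35,390,195)]
cv2.imwrite('pics/c1.png',np.vstack([np.hstack(t),np.hstack(u)]))
t=[crop(b,186,172,80,80,400,400),crop(a,265,165,80,80,400,400)]
cv2.imwrite('pics/c2.png',np.hstack(t))
```

```text
(no output)
```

View pics/c1.png

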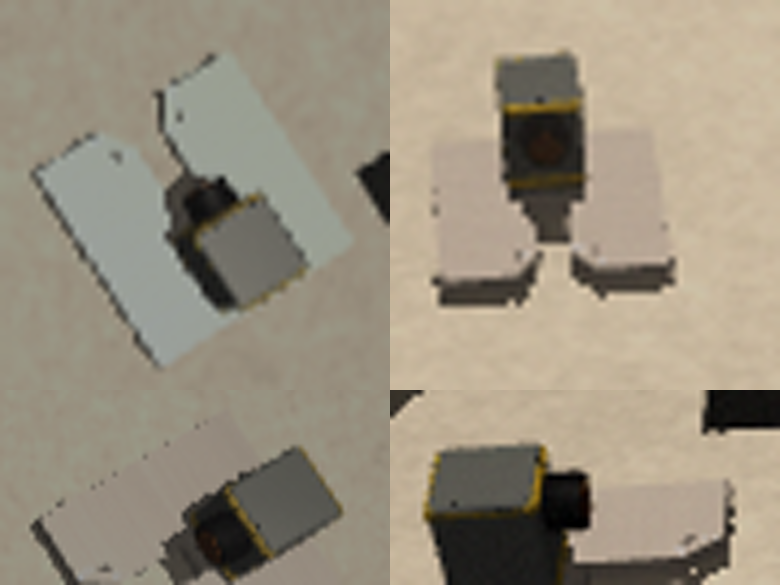

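View pics/c2.png

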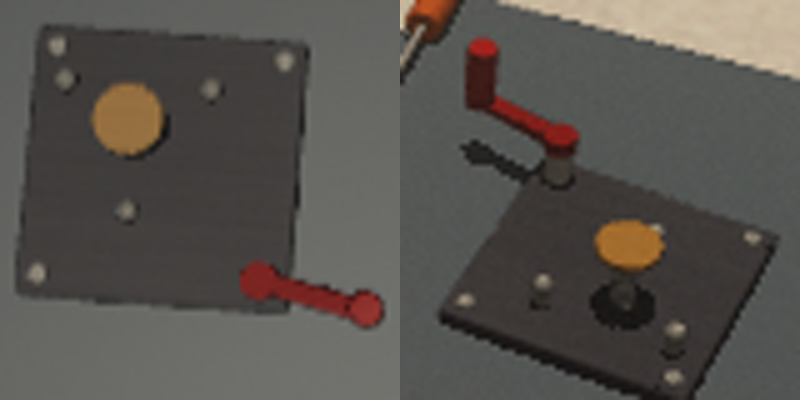

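The crops show the small plate is the one meant. Its flared slot opens up-left in the top view, and the camera housing sits at the rear. The nest's rear ball is at crop (126,210), and the stop arm points to -y. Next I'll triangulate.

```bash
cat > h.py <<'E'
import numpy as np,cv2
from station import sensors,eyes,env
C={n:eyes.calibration(n) for n in("scene","top")}
def tri(pt,ps):
    P=[np.array(C[n]['K'])@np.array(C[n]['extrinsics'])[:3] for n in("top","scene")]
    X=cv2.triangulatePoints(P[0],P[1],np.float64(pt).reshape(2,1),np.float64(ps).reshape(2,1)).ravel();return X[:3]/X[3]
def atz(n,p,z):
    E=np.array(C[n]['extrinsics']);K=np.array(C[n]['K']);R=E[:3,:3];c=-R.T@E[:3,3]
    d=R.T@np.linalg.solve(K,[p[0],p[1],1]);return c+d*(z-c[2])/d[2]
def un(p,s,o):return (np.array(p)+.5)/s-.5+np.array(o)
E
python3 - <<'E'
from h import *
T=lambda p:un(p,390/64,(325,200));S=lambda p:un(p,390/56,(180,140))
print('house top ctr',tri(T((251,250)),S((149,82))))
pc={'fl':((35,173),(285,262)),'fr':((222,55),(47,280)),'br':((352,240),(42,148)),'bl':((160,367),(265,130))}
for k,(t,s) in pc.items():print(k,tri(T(t),S(s)).round(1),atz('top',T(t),14).round(1),atz('scene',S(s),14).round(1))
ht=[atz('top',T(p),66)[:2] for p in((195,235),(262,193),(308,265),(240,308))];print('housing@66',np.round(ht,1).tolist(),np.mean(ht,0))
T=lambda p:un(p,5,(186,172));S=lambda p:un(p,5,(265,165))
for k,t,s,z in(('btn',(128,119),(229,245),56.5),('b-60',(211,89),(141,283),28),('b60',(65,79),(276,328),28),('b180',(126,210),(256,230),28),('knob',(367,307),(82,48),79.5),('pivot',(258,281),(162,135),48)):
  print(k,tri(T(t),S(s)).round(1),atz('top',T(t),z).round(1),atz('scene',S(s),z).round(1))
sl=[atz('top',T(p),12)[:2] for p in((40,25),(308,45),(288,313),(17,296))];print('slab',np.round(sl,1).tolist())
E
```

```text
house top ctr [ 464.40541816 -257.47937212   62.57655038]
fl [ 502.4 -173.9   12.5] [ 503.  -175.6   14. ] [ 503.8 -171.3   14. ]
fr [ 554.4 -263.4   11.9] [ 553.7 -261.8   14. ] [ 556.7 -263.2   14. ]
br [ 469.1 -313.9   11.1] [ 469.7 -315.1   14. ] [ 472.2 -310.1   14. ]
bl [ 415.1 -225.1   10.6] [ 416.  -227.1   14. ] [ 418.8 -220.7   14. ]
housing@66 [[471.9, -235.0], [489.0, -264.4], [458.0, -282.3], [440.6, -252.5]] [ 464.86965778 -258.54316166]
btn [594.4 144.1  53.7] [594.4 142.2  56.5] [596.8 146.   56.5]
b-60 [613.8 101.6  25.5] [613.7 100.3  28. ] [615.9 103.1  28. ]
b60 [620.8 181.4  27.7] [621.2 179.6  28. ] [620.5 182.9  28. ]
b180 [548.5 148.9  27. ] [548.8 147.1  28. ] [549.  150.4  28. ]
knob [490.4  19.3  77. ] [490.8  17.6  79.5] [492.9  21.7  79.5]
pivot [507.4  77.4  42.1] [507.5  75.3  48. ] [513.5  80.5  48. ]
slab [[654.2, 195.6], [639.3, 47.7], [492.0, 61.4], [504.9, 208.7]]
```

jog_arm(
  rows=[
    {"dx":0.182,"dy":-0.134,"grip":-1},
    {"dx":0.182,"dy":-0.134,"grip":-1},
    {"dx":0.182,"dy":-0.134,"grip":-1},
    {"dx":0.182,"dy":-0.134,"grip":-1},
    {"dx":0.182,"dy":-0.134,"grip":-1},
    {"dx":0.182,"dy":-0.134,"grip":-1},
    {"dx":0.182,"dy":-0.134,"grip":-1},
    {"dx":0.182,"dy":-0.134,"grip":-1},
    {"dx":0.182,"dy":-0.134,"grip":-1},
    {"dx":0.182,"dy":-0.134,"grip":-1},
    {"dx":0.182,"dy":-0.134,"grip":-1},
    {"dx":0.182,"dy":-0.134,"grip":-1},
    {"dx":0.182,"dy":-0.134,"grip":-1},
    {"dx":0.182,"dy":-0.134,"grip":-1},
    {"az":-0.8,"grip":-1},
    {"az":-0.8,"grip":-1},
    {"az":-0.8,"grip":-1},
    {"az":-0.8,"grip":-1},
    {"grip":-1},
    {"grip":-1},
  ],
)

```text
schema error: expected keys ax, ay, az, dx, dy, dz, grip
```

jog_arm(
  rows=[
    {"ax":0,"ay":0,"az":0,"dx":0.182,"dy":-0.134,"dz":0,"grip":-1},
    {"ax":0,"ay":0,"az":0,"dx":0.182,"dy":-0.134,"dz":0,"grip":-1},
    {"ax":0,"ay":0,"az":0,"dx":0.182,"dy":-0.134,"dz":0,"grip":-1},
    {"ax":0,"ay":0,"az":0,"dx":0.182,"dy":-0.134,"dz":0,"grip":-1},
    {"ax":0,"ay":0,"az":0,"dx":0.182,"dy":-0.134,"dz":0,"grip":-1},
    {"ax":0,"ay":0,"az":0,"dx":0.182,"dy":-0.134,"dz":0,"grip":-1},
    {"ax":0,"ay":0,"az":0,"dx":0.182,"dy":-0.134,"dz":0,"grip":-1},
    {"ax":0,"ay":0,"az":0,"dx":0.182,"dy":-0.134,"dz":0,"grip":-1},
    {"ax":0,"ay":0,"az":0,"dx":0.182,"dy":-0.134,"dz":0,"grip":-1},
    {"ax":0,"ay":0,"az":0,"dx":0.182,"dy":-0.134,"dz":0,"grip":-1},
    {"ax":0,"ay":0,"az":0,"dx":0.182,"dy":-0.134,"dz":0,"grip":-1},
    {"ax":0,"ay":0,"az":0,"dx":0.182,"dy":-0.134,"dz":0,"grip":-1},
    {"ax":0,"ay":0,"az":0,"dx":0.182,"dy":-0.134,"dz":0,"grip":-1},
    {"ax":0,"ay":0,"az":0,"dx":0.182,"dy":-0.134,"dz":0,"grip":-1},
    {"ax":0,"ay":0,"az":-0.8,"dx":0,"dy":0,"dz":0,"grip":-1},
    {"ax":0,"ay":0,"az":-0.8,"dx":0,"dy":0,"dz":0,"grip":-1},
    {"ax":0,"ay":0,"az":-0.8,"dx":0,"dy":0,"dz":0,"grip":-1},
    {"ax":0,"ay":0,"az":-0.8,"dx":0,"dy":0,"dz":0,"grip":-1},
    {"ax":0,"ay":0,"az":0,"dx":0,"dy":0,"dz":0,"grip":-1},
    {"ax":0,"ay":0,"az":0,"dx":0,"dy":0,"dz":0,"grip":-1},
  ],
)

```text
time: 2.1
tool_pos: [463.8, -258.0, 231.0]
tcp_rot: [-3.029, -0.834, 0.001]
wrist_force: [0.5, -0.4, -0.5]
opening: 85.2
grasp_force: 0.0
```

```bash
cat >> h.py <<'E'
from scipy.spatial.transform import Rotation as Ro
def go(p,yaw):
    o=sensors.get_obs();R=Ro.from_rotvec(o['tcp_rot']).as_matrix();t=np.array(o['tool_pos'])
    y=np.degrees(np.arctan2(R[1,0],R[0,0]))
    print('t',o['time'],'tcp',t.round(1),'yaw',y.round(2),'tilt',np.round(R[:2,2],4),'open',round(o['opening'],1),'F',np.round(o['wrist_force'],1),'gf',round(o['grasp_force'],1))
    print('need tool shift mm',(R.T@(np.array(p)-t)).round(1),'fraction',(R.T@(np.array(p)-t)/150).round(3),'az total units',round((y-yaw)/5,3))
def wray(p,c):
    K=np.array(c['K']);E=np.array(c['extrinsics']);v=np.array([(p[0]-K[0,2])/K[0,0],(p[1]-K[1,2])/K[1,1]]);r=np.hypot(*v)
    d=np.array([*(np.sin(r)*v/r),np.cos(r)]);R=E[:3,:3];return -R.T@E[:3,3],R.T@d
def wz(p,c,z):
    o,d=wray(p,c);return o+d*(z-o[2])/d[2]
def wproj(X,c):
    E=np.array(c['extrinsics']);K=np.array(c['K']);q=E[:3,:3]@X+E[:3,3];th=np.arctan2(np.hypot(q[0],q[1]),q[2]);return K[:2,2]+th*np.array([K[0,0],K[1,1]])*q[:2]/np.hypot(q[0],q[1])
E
python3 - <<'E'
from h import *
go((464.2,-257.5,200),31)
c=eyes.calibration('wrist');im=eyes.capture('wrist');cv2.imwrite('pics/w1.png',im);np.savez('pics/w1.npz',K=c['K'],extrinsics=c['extrinsics'])
cv2.imwrite('pics/w1b.png',cv2.resize(im,(800,600),interpolation=cv2.INTER_CUBIC));print(wproj(np.array([464.2,-257.5,66]),c),c['K'][0],sensors.get_obs()['joint_positions'])
E
```

```text
t 2.1 tcp [ 463.8 -258.   231. ] yaw 30.8 tilt [-0.0005  0.0001] open 85.2 F [ 0.5 -0.4 -0.5] gf 0.0
need tool shift mm [ 0.6 -0.3 31. ] fraction [ 0.004 -0.002  0.207] az total units -0.04
[259.53085312 168.90992704] [297.31863964   0.         259.00345938] [ 0.65292621  0.19384174 -0.25918911  1.81447088  0.05441386  1.14066924
 -0.65735671]
```

View pics/w1b.png

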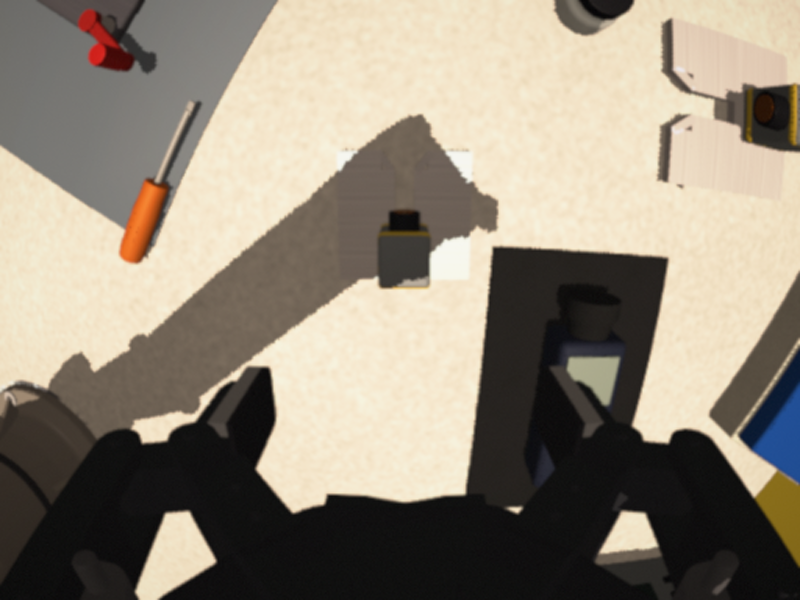

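The wrist view shows the housing top centred at (404,262) of 800x600, within about 1 px of the prediction, and aligned in yaw. I'll descend and grip.

jog_arm(
  grip_force=45,
  rows=[
    {"ax":0,"ay":0,"az":0,"dx":0.011,"dy":-0.007,"dz":0.18,"grip":-1},
    {"ax":0,"ay":0,"az":0,"dx":0,"dy":0,"dz":0.18,"grip":-1},
    {"ax":0,"ay":0,"az":0,"dx":0,"dy":0,"dz":0.18,"grip":-1},
    {"ax":0,"ay":0,"az":0,"dx":0,"dy":0,"dz":0.18,"grip":-1},
    {"ax":0,"ay":0,"az":0,"dx":0,"dy":0,"dz":0.18,"grip":-1},
    {"ax":0,"ay":0,"az":0,"dx":0,"dy":0,"dz":0.18,"grip":-1},
    {"ax":0,"ay":0,"az":0,"dx":0,"dy":0,"dz":0.18,"grip":-1},
    {"ax":0,"ay":0,"az":0,"dx":0,"dy":0,"dz":0.057,"grip":-1},
    {"ax":0,"ay":0,"az":0,"dx":0,"dy":0,"dz":0.057,"grip":-1},
    {"ax":0,"ay":0,"az":0,"dx":0,"dy":0,"dz":0,"grip":-1},
    {"ax":0,"ay":0,"az":0,"dx":0,"dy":0,"dz":0,"grip":1},
    {"ax":0,"ay":0,"az":0,"dx":0,"dy":0,"dz":0,"grip":1},
    {"ax":0,"ay":0,"az":0,"dx":0,"dy":0,"dz":0,"grip":1},
    {"ax":0,"ay":0,"az":0,"dx":0,"dy":0,"dz":0,"grip":1},
    {"ax":0,"ay":0,"az":0,"dx":0,"dy":0,"dz":0,"grip":1},
    {"ax":0,"ay":0,"az":0,"dx":0,"dy":0,"dz":0,"grip":1},
    {"ax":0,"ay":0,"az":0,"dx":0,"dy":0,"dz":0,"grip":1},
    {"ax":0,"ay":0,"az":0,"dx":0,"dy":0,"dz":0,"grip":1},
  ],
)

```text
time: 3.95
tool_pos: [465.5, -256.6, 26.0]
tcp_rot: [3.027, 0.836, 0.001]
wrist_force: [-1.4, 0.5, 7.2]
opening: 35.7
grasp_force: 45.7
```

Run:
```python
from h import *
go((464.2,-257.5,25),31)
w=dict(np.load('pics/w1.npz'))
print('housing top by wrist',wz((258.5-.2,167.7-.2),w,66))
```

```text
t 3.95 tcp [ 465.5 -256.6   26. ] yaw 30.89 tilt [ 0.001  -0.0008] open 35.7 F [-1.4  0.5  7.2] gf 45.7
need tool shift mm [-1.5  0.1  1. ] fraction [-0.01   0.001  0.007] az total units -0.021
housing top by wrist [ 464.85193984 -255.59139157   66.        ]
```

jog_arm(
  rows=[
    {"ax":0,"ay":0,"az":0,"dx":0,"dy":0,"dz":-0.1,"grip":1},
    {"ax":0,"ay":0,"az":0.912,"dx":0,"dy":0,"dz":-0.1,"grip":1},
    {"ax":0,"ay":0,"az":0.912,"dx":0,"dy":0,"dz":-0.1,"grip":1},
    {"ax":0,"ay":0,"az":0.912,"dx":0,"dy":0,"dz":-0.1,"grip":1},
    {"ax":0,"ay":0,"az":0.912,"dx":0,"dy":0,"dz":-0.1,"grip":1},
    {"ax":0,"ay":0,"az":0.912,"dx":0,"dy":0,"dz":-0.1,"grip":1},
    {"ax":0,"ay":0,"az":0.912,"dx":0,"dy":0,"dz":-0.1,"grip":1},
    {"ax":0,"ay":0,"az":0.912,"dx":0,"dy":0,"dz":-0.1,"grip":1},
    {"ax":0,"ay":0,"az":0.912,"dx":0,"dy":0,"dz":0,"grip":1},
    {"ax":0,"ay":0,"az":0,"dx":0,"dy":0,"dz":0,"grip":1},
  ],
)

```text
time: 4.95
tool_pos: [464.1, -255.9, 144.5]
tcp_rot: [-3.137, 0.153, 0.002]
wrist_force: [0.1, -0.1, -4.8]
opening: 35.3
grasp_force: 46.2
```

```bash
cat >> h.py <<'E'
N=np.array([594.8,144.]);PS=-5.6
def nest(x,y=0,N=N,ps=PS):
    a=np.radians(ps);return N+np.array([[np.cos(a),-np.sin(a)],[np.sin(a),np.cos(a)]])@[x,y]
E
python3 - <<'E'
from h import *
go((*nest(-151),146),-5.6)
E
```

```text
t 4.95 tcp [ 464.1 -255.9  144.5] yaw -5.58 tilt [-0.0016  0.0005] open 35.3 F [ 0.1 -0.1 -4.8] gf 46.2
need tool shift mm [ -59.8 -410.8   -1.2] fraction [-0.399 -2.739 -0.008] az total units 0.004
```

jog_arm(
  rows=[
    {"ax":0,"ay":0,"az":0,"dx":-0.028,"dy":-0.195,"dz":0,"grip":1},
    {"ax":0,"ay":0,"az":0,"dx":-0.028,"dy":-0.195,"dz":0,"grip":1},
    {"ax":0,"ay":0,"az":0,"dx":-0.028,"dy":-0.195,"dz":0,"grip":1},
    {"ax":0,"ay":0,"az":0,"dx":-0.028,"dy":-0.195,"dz":0,"grip":1},
    {"ax":0,"ay":0,"az":0,"dx":-0.028,"dy":-0.195,"dz":0,"grip":1},
    {"ax":0,"ay":0,"az":0,"dx":-0.028,"dy":-0.195,"dz":0,"grip":1},
    {"ax":0,"ay":0,"az":0,"dx":-0.028,"dy":-0.195,"dz":0,"grip":1},
    {"ax":0,"ay":0,"az":0,"dx":-0.028,"dy":-0.195,"dz":0,"grip":1},
    {"ax":0,"ay":0,"az":0,"dx":-0.028,"dy":-0.195,"dz":0,"grip":1},
    {"ax":0,"ay":0,"az":0,"dx":-0.028,"dy":-0.195,"dz":0,"grip":1},
    {"ax":0,"ay":0,"az":0,"dx":-0.028,"dy":-0.195,"dz":0,"grip":1},
    {"ax":0,"ay":0,"az":0,"dx":-0.028,"dy":-0.195,"dz":0,"grip":1},
    {"ax":0,"ay":0,"az":0,"dx":-0.028,"dy":-0.195,"dz":0,"grip":1},
    {"ax":0,"ay":0,"az":0,"dx":-0.028,"dy":-0.195,"dz":0,"grip":1},
    {"ax":0,"ay":0,"az":0,"dx":0,"dy":0,"dz":0,"grip":1},
    {"ax":0,"ay":0,"az":0,"dx":0,"dy":0,"dz":0,"grip":1},
    {"ax":0,"ay":0,"az":0,"dx":0,"dy":0,"dz":0,"grip":1},
  ],
)

```text
time: 6.65
tool_pos: [445.7, 155.5, 144.3]
tcp_rot: [3.136, -0.154, -0.003]
wrist_force: [-0.2, -0.2, -3.6]
opening: 35.6
grasp_force: 46.8
```

Run:
```python
from h import *
go((*nest(-151),62),-5.6)
c=eyes.calibration('wrist');im=eyes.capture('wrist');cv2.imwrite('pics/w2.png',im);np.savez('pics/w2.npz',K=c['K'],extrinsics=c['extrinsics'])
for n,X in dict(btn=(*nest(0),56.5),rear=(*nest(-46),32),l=(*nest(23,39.8),32),r=(*nest(23,-39.8),32),knob=(490.5,19.5,79.5)).items():print(n,wproj(np.array(X),c).round(1))
cv2.imwrite('pics/w2b.png',cv2.resize(im[:300],(800,469),interpolation=cv2.INTER_CUBIC))
```

```text
t 6.65 tcp [445.7 155.5 144.3] yaw -5.62 tilt [-0.0019 -0.0015] open 35.6 F [-0.2 -0.2 -3.6] gf 46.8
need tool shift mm [-1.4 -3.2 82.3] fraction [-0.009 -0.021  0.549] az total units -0.004
btn [255.6   4. ]
rear [255.8  63.9]
l [209.7  -9.6]
r [302.1  -9.9]
knob [427.8 127.6]
```

View pics/w2b.png

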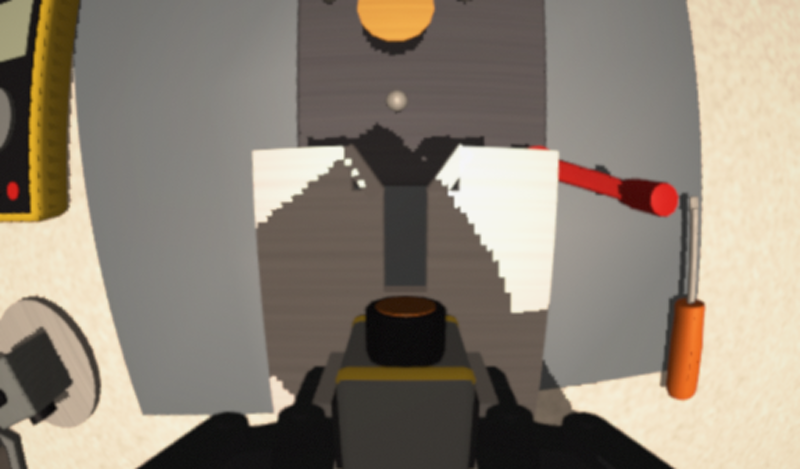

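The wrist view shows the rear ball at (397,100) and the button edge at (396,41). The plate's slot runs along column 405, and the plate's front corners are at (253,151) and (557,151).

Run:
```python
from h import *
w=dict(np.load('pics/w2.npz'))
a=np.radians(PS);Rn=np.array([[np.cos(a),-np.sin(a)],[np.sin(a),np.cos(a)]])
def f(n,p,z):
    X=wz((np.array(p)+.5)/1.5625-.5,w,z);print(n,X.round(1),'nest',(Rn.T@(X[:2]-N)).round(1),'tool-rel',(Rn.T@(X[:2]-np.array([445.7,155.5]))).round(1))
f('rear',(397,100),31);f('knob',(664,200),79.5);f('btn near edge',(396,41),55)
f('slabL',(298,100),12);f('slabR',(546,100),12)
for n,p in dict(fl=(253,151),fr=(557,151),slotback=(405,288),slotmid=(405,240),bl=(271,380)).items():f(n,p,132.3)
```

```text
rear [549.4 150.1  31. ] nest [-45.8   1.6] tool-rel [103.7   4.7]
knob [490.4  22.4  79.5] nest [ -92.  -131.2] tool-rel [  57.5 -128.1]
btn near edge [576.8 147.6  55. ] nest [-18.3   1.8] tool-rel [131.3   4.9]
slabL [559.5 208.1  12. ] nest [-41.4  60.3] tool-rel [108.1  63.4]
slabR [546.5  61.3  12. ] nest [-40. -87.] tool-rel [109.6 -83.9]
fl [526.2 200.2 132.3] nest [-73.8  49.2] tool-rel [75.7 52.3]
fr [516.   97.5 132.3] nest [-73.9 -54. ] tool-rel [ 75.7 -50.9]
slotback [472.9 153.6 132.3] nest [-122.3   -2.3] tool-rel [27.2  0.8]
slotmid [489.6 152.  132.3] nest [-105.4   -2.3] tool-rel [44.1  0.8]
bl [441.4 208.4 132.3] nest [-158.9   49.1] tool-rel [-9.4 52.3]
```

jog_arm(
  rows=[
    {"ax":0,"ay":0,"az":0,"dx":0,"dy":-0.013,"dz":0.11,"grip":1},
    {"ax":0,"ay":0,"az":0,"dx":0,"dy":-0.013,"dz":0.11,"grip":1},
    {"ax":0,"ay":0,"az":0,"dx":0,"dy":0,"dz":0.11,"grip":1},
    {"ax":0,"ay":0,"az":0,"dx":0,"dy":0,"dz":0.11,"grip":1},
    {"ax":0,"ay":0,"az":0,"dx":0,"dy":0,"dz":0.11,"grip":1},
    {"ax":0,"ay":0,"az":0,"dx":0,"dy":0,"dz":0,"grip":1},
    {"ax":0,"ay":0,"az":0,"dx":0,"dy":0,"dz":0,"grip":1},
    {"ax":0,"ay":0,"az":0,"dx":0,"dy":0,"dz":0,"grip":1},
  ],
)

```text
time: 7.5
tool_pos: [447.6, 160.8, 63.6]
tcp_rot: [-3.137, 0.154, -0.003]
wrist_force: [0.2, -0.1, -4.4]
opening: 35.4
grasp_force: 46.7
```

```bash
sed -i 's/^N=.*;PS/N=np.array([595.1,144.8]);PS/' h.py
python3 - <<'E'
from h import *
go((*nest(-36),61.5),-5.6)
c=eyes.calibration('wrist');im=eyes.capture('wrist');cv2.imwrite('pics/w3.png',im);np.savez('pics/w3.npz',K=c['K'],extrinsics=c['extrinsics'])
cv2.imwrite('pics/w3b.png',cv2.resize(im[:200,130:390],(800,615),interpolation=cv2.INTER_CUBIC)[:600])
E
```

```text
t 7.5 tcp [447.6 160.8  63.6] yaw -5.63 tilt [0.0018 0.0004] open 35.4 F [ 0.2 -0.1 -4.4] gf 46.7
need tool shift mm [112.3   1.4   2.2] fraction [0.749 0.01  0.015] az total units -0.006
```

View pics/w3b.png

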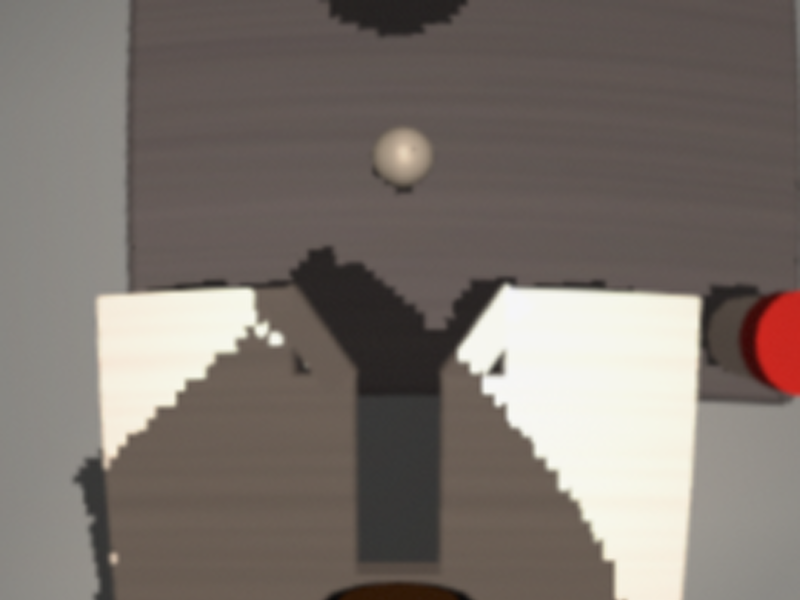

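Run:
```python
from h import *
w=dict(np.load('pics/w3.npz'))
a=np.radians(PS);Rn=np.array([[np.cos(a),-np.sin(a)],[np.sin(a),np.cos(a)]])
def f(n,p,z):
    X=wz((np.array(p)+.5)/(800/260)-.5+[130,0],w,z);print(n,X.round(1),'nest',(Rn.T@(X[:2]-N)).round(1),'tool-rel',(Rn.T@(X[:2]-np.array([447.6,160.8]))).round(1))
f('rear',(403,155),31.5)
f('stem shadow edge',(398,32),52)
for n,p in dict(fl=(97,296),fr=(700,296),slotback=(398,562),slotmid=(398,460)).items():f(n,p,51.6)
go((*nest(-36),61.5),-5.6)
```

```text
rear [549.1 150.5  31.5] nest [-46.3   1.2] tool-rel [102.   -0.3]
stem shadow edge [567.6 149.7  52. ] nest [-27.9   2.2] tool-rel [120.5   0.6]
fl [528.5 205.7  51.6] nest [-72.2  54.2] tool-rel [76.2 52.6]
fr [518.3 102.1  51.6] nest [-72.3 -49.9] tool-rel [ 76.1 -51.5]
slotback [475.8 158.8  51.6] nest [-120.1    2.3] tool-rel [28.3  0.7]
slotmid [493.9 157.   51.6] nest [-101.9    2.2] tool-rel [46.4  0.7]
t 7.55 tcp [447.7 160.9  63.7] yaw -5.62 tilt [0.002  0.0004] open 35.6 F [ 0.5  0.6 -2.8] gf 46.7
need tool shift mm [112.3   1.6   2.4] fraction [0.749 0.011 0.016] az total units -0.004
```

jog_arm(
  rows=[
    {"ax":0,"ay":0,"az":0,"dx":0,"dy":0.008,"dz":0.014,"grip":1},
    {"ax":0,"ay":0,"az":0,"dx":0.05,"dy":0,"dz":0,"grip":1},
    {"ax":0,"ay":0,"az":0,"dx":0.05,"dy":0,"dz":0,"grip":1},
    {"ax":0,"ay":0,"az":0,"dx":0.05,"dy":0,"dz":0,"grip":1},
    {"ax":0,"ay":0,"az":0,"dx":0.05,"dy":0,"dz":0,"grip":1},
    {"ax":0,"ay":0,"az":0,"dx":0.05,"dy":0,"dz":0,"grip":1},
    {"ax":0,"ay":0,"az":0,"dx":0.05,"dy":0,"dz":0,"grip":1},
    {"ax":0,"ay":0,"az":0,"dx":0.05,"dy":0,"dz":0,"grip":1},
    {"ax":0,"ay":0,"az":0,"dx":0.05,"dy":0,"dz":0,"grip":1},
    {"ax":0,"ay":0,"az":0,"dx":0,"dy":0,"dz":0,"grip":1},
    {"ax":0,"ay":0,"az":0,"dx":0,"dy":0,"dz":0,"grip":1},
  ],
)

```text
time: 8.65
tool_pos: [506.1, 153.8, 60.4]
tcp_rot: [3.138, -0.153, -0.001]
wrist_force: [0.2, 0.1, -4.6]
opening: 35.7
grasp_force: 46.8
```

Run:
```python
from h import *
go((*nest(-36),61.5),-5.6)
```

```text
t 8.65 tcp [506.1 153.8  60.4] yaw -5.6 tilt [-0.0006 -0.0002] open 35.7 F [ 0.2  0.1 -4.6] gf 46.8
need tool shift mm [53.4  0.3 -1.1] fraction [ 0.356  0.002 -0.007] az total units 0.0
```

jog_arm(
  rows=[
    {"ax":0,"ay":0,"az":0,"dx":0.05,"dy":0.002,"dz":-0.006,"grip":1},
    {"ax":0,"ay":0,"az":0,"dx":0.05,"dy":0,"dz":0,"grip":1},
    {"ax":0,"ay":0,"az":0,"dx":0.05,"dy":0,"dz":0,"grip":1},
    {"ax":0,"ay":0,"az":0,"dx":0.05,"dy":0,"dz":0,"grip":1},
    {"ax":0,"ay":0,"az":0,"dx":0.05,"dy":0,"dz":0,"grip":1},
    {"ax":0,"ay":0,"az":0,"dx":0.05,"dy":0,"dz":0,"grip":1},
    {"ax":0,"ay":0,"az":0,"dx":0.05,"dy":0,"dz":0,"grip":1},
    {"ax":0,"ay":0,"az":0,"dx":0.005,"dy":0,"dz":0,"grip":1},
    {"ax":0,"ay":0,"az":0,"dx":0,"dy":0,"dz":0,"grip":1},
    {"ax":0,"ay":0,"az":0,"dx":0,"dy":0,"dz":0,"grip":1},
  ],
)

```text
time: 9.65
tool_pos: [558.6, 148.5, 61.1]
tcp_rot: [3.138, -0.153, -0.002]
wrist_force: [-3.5, 3.2, -8.4]
opening: 35.2
grasp_force: 46.3
```

Run:
```python
from h import *
go((*nest(-36),54.5),-5.6)
```

```text
t 9.65 tcp [558.6 148.5  61.1] yaw -5.57 tilt [-0.0014 -0.0001] open 35.2 F [-3.5  3.2 -8.4] gf 46.3
need tool shift mm [0.7 0.2 6.6] fraction [0.004 0.001 0.044] az total units 0.005
```

jog_arm(
  rows=[
    {"ax":0,"ay":0,"az":0,"dx":0,"dy":-0.003,"dz":0.006,"grip":1},
    {"ax":0,"ay":0,"az":0,"dx":0,"dy":0,"dz":0.006,"grip":1},
    {"ax":0,"ay":0,"az":0,"dx":0,"dy":0,"dz":0.006,"grip":1},
    {"ax":0,"ay":0,"az":0,"dx":0,"dy":0,"dz":0.006,"grip":1},
    {"ax":0,"ay":0,"az":0,"dx":0,"dy":0,"dz":0.006,"grip":1},
    {"ax":0,"ay":0,"az":0,"dx":0,"dy":0,"dz":0.006,"grip":1},
    {"ax":0,"ay":0,"az":0,"dx":0,"dy":0,"dz":0,"grip":1},
    {"ax":0,"ay":0,"az":0,"dx":0,"dy":0,"dz":0,"grip":1},
  ],
)

```text
time: 10.45
tool_pos: [558.9, 148.7, 56.6]
tcp_rot: [3.137, -0.152, -0.001]
wrist_force: [-6.2, 2.5, -4.6]
opening: 35.7
grasp_force: 46.9
```

Run:
```python
from h import *
go((*nest(-36),54.5),-5.6)
```

```text
t 10.45 tcp [558.9 148.7  56.6] yaw -5.54 tilt [-0.0004 -0.0009] open 35.7 F [-6.2  2.5 -4.6] gf 46.9
need tool shift mm [0.4 0.3 2.1] fraction [0.003 0.002 0.014] az total units 0.011
```

jog_arm(
  rows=[
    {"ax":0,"ay":0,"az":0,"dx":-0.005,"dy":-0.002,"dz":0.004,"grip":1},
    {"ax":0,"ay":0,"az":0,"dx":-0.003,"dy":0,"dz":0.005,"grip":1},
    {"ax":0,"ay":0,"az":0,"dx":0,"dy":0,"dz":0.005,"grip":1},
    {"ax":0,"ay":0,"az":0,"dx":0,"dy":0,"dz":0,"grip":1},
    {"ax":0,"ay":0,"az":0,"dx":0,"dy":0,"dz":0,"grip":1},
  ],
)

```text
time: 10.95
tool_pos: [559.0, 148.8, 55.8]
tcp_rot: [3.137, -0.153, 0.004]
wrist_force: [-7.4, 0.7, 1.7]
opening: 35.3
grasp_force: 47.6
```

Run:
```python
from h import *
go((*nest(-36),54.5),-5.6)
```

```text
t 10.95 tcp [559.  148.8  55.8] yaw -5.57 tilt [ 0.0022 -0.0012] open 35.3 F [-7.4  0.7  1.7] gf 47.6
need tool shift mm [0.3 0.4 1.3] fraction [0.002 0.003 0.008] az total units 0.006
```

jog_arm(
  rows=[
    {"ax":0,"ay":0,"az":0,"dx":-0.006,"dy":0,"dz":0.003,"grip":1},
    {"ax":0,"ay":0,"az":0,"dx":-0.006,"dy":0,"dz":0.004,"grip":1},
    {"ax":0,"ay":0,"az":0,"dx":0,"dy":0,"dz":0.004,"grip":1},
    {"ax":0,"ay":0,"az":0,"dx":0,"dy":0,"dz":0,"grip":1},
    {"ax":0,"ay":0,"az":0,"dx":0,"dy":0,"dz":0,"grip":1},
  ],
)

```text
time: 11.45
tool_pos: [558.9, 148.9, 55.1]
tcp_rot: [3.137, -0.153, 0.009]
wrist_force: [-7.3, 0.4, 4.6]
opening: 35.2
grasp_force: 47.9
```

Run:
```python
from h import *
go((*nest(-36),54.5),-5.6);print(sensors.get_obs()['torque'])
```

```text
t 11.45 tcp [558.9 148.9  55.1] yaw -5.59 tilt [ 0.0056 -0.0008] open 35.2 F [-7.3  0.4  4.6] gf 47.9
need tool shift mm [0.5 0.6 0.6] fraction [0.003 0.004 0.004] az total units 0.002
[-0.11933796  0.73005427  0.05568678]
```

jog_arm(
  grip_force=20,
  rows=[
    {"ax":0,"ay":0,"az":0,"dx":0,"dy":0,"dz":0,"grip":1},
    {"ax":0,"ay":0,"az":0,"dx":0,"dy":0,"dz":0,"grip":1},
    {"ax":0,"ay":0,"az":0,"dx":0,"dy":0,"dz":0,"grip":1},
    {"ax":0,"ay":0,"az":0,"dx":0,"dy":0,"dz":0,"grip":-0.3},
    {"ax":0,"ay":0,"az":0,"dx":0,"dy":0,"dz":0,"grip":-0.3},
    {"ax":0,"ay":0,"az":0,"dx":0,"dy":0,"dz":0,"grip":-0.3},
    {"ax":0,"ay":0,"az":0,"dx":0,"dy":0,"dz":0,"grip":-0.3},
    {"ax":0,"ay":0,"az":0,"dx":0,"dy":0,"dz":0,"grip":-0.3},
  ],
)

```text
time: 12.25
tool_pos: [556.9, 149.2, 52.5]
tcp_rot: [3.138, -0.154, 0.002]
wrist_force: [0.1, 0.7, 0.2]
opening: 56.1
grasp_force: 0.0
```

Run:
```python
from h import *
go((*nest(-36),54.5),-5.6)
c=eyes.calibration('wrist');im=eyes.capture('wrist');s=eyes.capture('scene');cv2.imwrite('pics/w4.png',im);cv2.imwrite('pics/s4.png',s)
np.savez('pics/w4.npz',K=c['K'],extrinsics=c['extrinsics'])
A=cv2.resize(im[:240,150:370],(550,600),interpolation=cv2.INTER_CUBIC)
B=cv2.resize(s[165:245,270:345],(250,267),interpolation=cv2.INTER_CUBIC)
A=np.hstack([A,np.vstack([B,np.zeros((333,250,3),np.uint8)])]);cv2.imwrite('pics/w4b.png',A)
```

```text
t 12.25 tcp [556.9 149.2  52.5] yaw -5.61 tilt [ 0.001  -0.0001] open 56.1 F [0.1 0.7 0.2] gf 0.0
need tool shift mm [ 2.4  0.7 -2. ] fraction [ 0.016  0.004 -0.013] az total units -0.001
```

View pics/w4b.png

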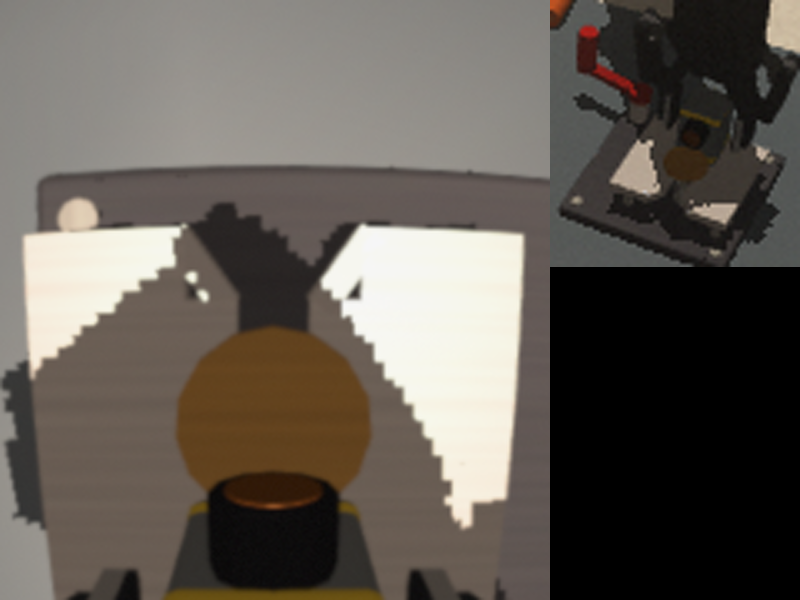

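The plate lies under the brass button with the slot round its rod. I'll check its height from the apparent width (true 104 mm).

Run:
```python
from h import *
w=dict(np.load('pics/w4.npz'))
a=np.radians(PS);Rn=np.array([[np.cos(a),-np.sin(a)],[np.sin(a),np.cos(a)]])
g=lambda p:(np.array(p)+.5)/2.5-.5+[150,0]
for z in(42.5,44.5,46.5):
  q=[Rn.T@(wz(g(p),w,z)[:2]-N) for p in((24,235),(523,234))];print(z,np.round(q,1).tolist(),'width',np.linalg.norm(q[0]-q[1]).round(1))
for z in (57,58,60):
  q=[Rn.T@(wz(g(p),w,z)[:2]-N) for p in((177,420),(371,420))];print(z,np.round(q,1).tolist(),'btn dia',np.linalg.norm(q[0]-q[1]).round(2))
```

```text
42.5 [[38.8, 53.7], [39.0, -51.0]] width 104.7
44.5 [[38.7, 53.0], [38.9, -50.3]] width 103.4
46.5 [[38.7, 52.4], [38.8, -49.6]] width 102.0
57 [[1.7, 19.9], [1.7, -17.3]] btn dia 37.18
58 [[1.9, 19.8], [1.9, -17.1]] btn dia 36.92
60 [[2.4, 19.5], [2.4, -16.9]] btn dia 36.38
```

jog_arm(
  rows=[
    {"ax":0,"ay":0,"az":0,"dx":0,"dy":0,"dz":-0.15,"grip":-0.3},
    {"ax":0,"ay":0,"az":0,"dx":0,"dy":0,"dz":-0.2,"grip":-0.3},
    {"ax":0,"ay":0,"az":0,"dx":0,"dy":0,"dz":-0.2,"grip":-0.3},
    {"ax":0,"ay":0,"az":0,"dx":0,"dy":0,"dz":-0.2,"grip":-0.3},
    {"ax":0,"ay":0,"az":0,"dx":-0.07,"dy":0.18,"dz":0,"grip":-0.3},
    {"ax":0,"ay":0,"az":0,"dx":-0.07,"dy":0.18,"dz":0,"grip":-0.3},
    {"ax":0,"ay":0,"az":0,"dx":-0.07,"dy":0.18,"dz":0,"grip":-0.3},
    {"ax":0,"ay":0,"az":0,"dx":-0.07,"dy":0.18,"dz":0,"grip":-0.3},
    {"ax":0,"ay":0,"az":0,"dx":-0.07,"dy":0.18,"dz":0,"grip":-0.3},
    {"ax":0,"ay":0,"az":0,"dx":0,"dy":0,"dz":0,"grip":-0.3},
    {"ax":0,"ay":0,"az":0,"dx":0,"dy":0,"dz":0,"grip":-0.3},
  ],
)

```text
time: 13.45
tool_pos: [491.0, 19.8, 165.0]
tcp_rot: [-3.138, 0.155, -0.001]
wrist_force: [-0.2, 0.2, -0.4]
opening: 55.5
grasp_force: 0.0
```

Run:
```python
from h import *
c=eyes.calibration('wrist');im=eyes.capture('wrist');cv2.imwrite('pics/w5.png',im)
np.savez('pics/w5.npz',K=c['K'],extrinsics=c['extrinsics'])
for n in('scene','top'):cv2.imwrite(f'pics/{n}5.png',eyes.capture(n))
print('pivot',nest(-80,-75),'knob exp',wproj(np.array([490.4,20,79.5]),c))
hsv=cv2.cvtColor(im,cv2.COLOR_BGR2HSV);m=((hsv[...,0]<6)|(hsv[...,0]>174))&(hsv[...,1]>170)&(hsv[...,2]>150)
k,l,st,ce=cv2.connectedComponentsWithStats(m.astype(np.uint8))
for i in range(1,k):
  if st[i,4]>15:print(st[i],ce[i].round(1),wz(ce[i],c,79.5).round(1))
A=cv2.resize(im[60:260,150:370],(440,400),interpolation=cv2.INTER_CUBIC)
B=cv2.resize(cv2.imread('pics/scene5.png')[165:240,270:345],(360,360),interpolation=cv2.INTER_CUBIC)
C_=np.zeros((400,360,3),np.uint8);C_[:360]=B;cv2.imwrite('pics/v5.png',np.hstack([A,C_]))
go((490.4,20,120),-5.6)
```

```text
pivot [508.16309052  77.96457698] knob exp [259.77570982 192.35749396]
t 13.6 tcp [491.5  21.5 164.9] yaw -5.48 tilt [0.0006 0.0006] open 55.7 F [ 0.5  0.7 -0.4] gf 0.0
need tool shift mm [-1.   1.6 44.9] fraction [-0.006  0.011  0.3  ] az total units 0.024
```

View pics/v5.png

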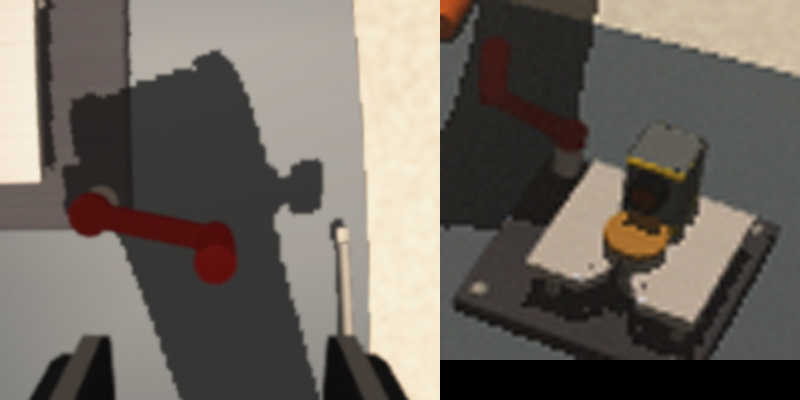

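The view shows the camera level in the mount. The knob top is at (215,263), within 2 mm of the TCP. I'll descend and pinch it.

jog_arm(
  grip_force=25,
  rows=[
    {"ax":0,"ay":0,"az":0,"dx":-0.003,"dy":0.001,"dz":0.17,"grip":-0.3},
    {"ax":0,"ay":0,"az":0,"dx":0,"dy":0,"dz":0.17,"grip":-0.3},
    {"ax":0,"ay":0,"az":0,"dx":0,"dy":0,"dz":0.17,"grip":-0.3},
    {"ax":0,"ay":0,"az":0,"dx":0,"dy":0,"dz":0.15,"grip":-0.3},
    {"ax":0,"ay":0,"az":0,"dx":0,"dy":0,"dz":0.09,"grip":-0.3},
    {"ax":0,"ay":0,"az":0,"dx":0,"dy":0,"dz":0,"grip":-0.3},
    {"ax":0,"ay":0,"az":0,"dx":0,"dy":0,"dz":0,"grip":1},
    {"ax":0,"ay":0,"az":0,"dx":0,"dy":0,"dz":0,"grip":1},
    {"ax":0,"ay":0,"az":0,"dx":0,"dy":0,"dz":0,"grip":1},
    {"ax":0,"ay":0,"az":0,"dx":0,"dy":0,"dz":0,"grip":1},
    {"ax":0,"ay":0,"az":0,"dx":0,"dy":0,"dz":0,"grip":1},
    {"ax":0,"ay":0,"az":0,"dx":0,"dy":0,"dz":0,"grip":1},
  ],
)

```text
time: 14.8
tool_pos: [492.0, 21.0, 53.5]
tcp_rot: [-3.137, 0.153, -0.005]
wrist_force: [0.6, 2.9, 6.2]
opening: 16.9
grasp_force: 26.1
```

Run:
```python
from h import *
go((490.8,21,51),-5.6)
# arc rows: from current angle to pi in tool axes (x=nest x, y=-nest y)
o=sensors.get_obs();a=np.radians(PS);Rn=np.array([[np.cos(a),-np.sin(a)],[np.sin(a),np.cos(a)]])
d=Rn.T@(np.array(o['tool_pos'])[:2]-nest(-80,-75));print('rel pivot',d,np.hypot(*d))
t0=np.arctan2(-d[0],-d[1]);th=np.linspace(t0,np.pi,16)
P=np.c_[-60*np.sin(th),-60*np.cos(th)];D=np.diff(P,axis=0);print(t0);print(np.c_[th[1:],D[:,0]/150,-D[:,1]/150].round(3).tolist())
```

```text
t 14.8 tcp [492.   21.   53.5] yaw -5.57 tilt [0.0033 0.001 ] open 16.9 F [0.6 2.9 6.2] gf 26.1
need tool shift mm [-1.2  0.1  2.5] fraction [-0.008  0.     0.017] az total units 0.006
rel pivot [-10.51635518 -58.31859906] 59.2591994774197
0.1784086143603087
[[0.376, -0.076, -0.022], [0.573, -0.07, -0.036], [0.771, -0.062, -0.049], [0.969, -0.051, -0.06], [1.166, -0.038, -0.069], [1.364, -0.024, -0.075], [1.561, -0.009, -0.078], [1.759, 0.007, -0.079], [1.956, 0.022, -0.076], [2.154, 0.037, -0.07], [2.351, 0.05, -0.061], [2.549, 0.061, -0.05], [2.747, 0.069, -0.037], [2.944, 0.075, -0.023], [3.142, 0.079, -0.008]]
```

jog_arm(
  rows=[
    {"ax":0,"ay":0,"az":0,"dx":-0.076,"dy":-0.022,"dz":0,"grip":1},
    {"ax":0,"ay":0,"az":0,"dx":-0.07,"dy":-0.036,"dz":0,"grip":1},
    {"ax":0,"ay":0,"az":0,"dx":-0.062,"dy":-0.049,"dz":0,"grip":1},
    {"ax":0,"ay":0,"az":0,"dx":-0.051,"dy":-0.06,"dz":0,"grip":1},
    {"ax":0,"ay":0,"az":0,"dx":-0.038,"dy":-0.069,"dz":0,"grip":1},
    {"ax":0,"ay":0,"az":0,"dx":-0.024,"dy":-0.075,"dz":0,"grip":1},
    {"ax":0,"ay":0,"az":0,"dx":-0.009,"dy":-0.078,"dz":0,"grip":1},
    {"ax":0,"ay":0,"az":0,"dx":0,"dy":0,"dz":0,"grip":1},
  ],
)

```text
time: 15.6
tool_pos: [441.7, 80.9, 51.9]
tcp_rot: [3.132, -0.154, -0.016]
wrist_force: [-9.3, -3.0, 15.3]
opening: 17.1
grasp_force: 28.2
```

Run:
```python
from h import *
go((*nest(-140,-75),52),-5.6)
```

```text
t 15.6 tcp [441.7  80.9  51.9] yaw -5.65 tilt [-0.0104 -0.0054] open 17.1 F [-9.3 -3.  15.3] gf 28.2
need tool shift mm [ 6.5 -3.5 -0.1] fraction [ 0.043 -0.023 -0.001] az total units -0.009
```

jog_arm(
  rows=[
    {"ax":0,"ay":0,"az":0,"dx":0,"dy":0,"dz":0,"grip":1},
    {"ax":0,"ay":0,"az":0,"dx":0,"dy":0,"dz":0,"grip":1},
    {"ax":0,"ay":0,"az":0,"dx":0,"dy":0,"dz":0,"grip":1},
  ],
)

```text
time: 15.9
tool_pos: [441.7, 80.7, 52.0]
tcp_rot: [3.132, -0.155, -0.016]
wrist_force: [-9.5, -2.3, 13.6]
opening: 16.9
grasp_force: 28.1
```

Run:
```python
from h import *
go((*nest(-140,-75),52),-5.6);print(np.round(sensors.get_obs()['joint_positions'],2))
w0=cv2.imread('pics/top0.png')
im=eyes.capture('top');cv2.imwrite('pics/top6.png',im);s=eyes.capture('scene');cv2.imwrite('pics/scene6.png',s)
for n,I in(('top',im),('scene',s)):
  hsv=cv2.cvtColor(I,cv2.COLOR_BGR2HSV);m=((hsv[...,0]<6)|(hsv[...,0]>174))&(hsv[...,1]>140)&(hsv[...,2]>50)
  y,x=(slice(172,252),slice(180,280)) if n=='top' else (slice(150,245),slice(250,345))
  k,l,st,ce=cv2.connectedComponentsWithStats(m[y,x].astype(np.uint8))
  for i in range(1,k):
    if st[i,4]>4:print(n,st[i],(ce[i]+[x.start,y.start]).round(1),atz(n,ce[i]+[x.start,y.start],44).round(0))
```

```text
t 15.9 tcp [441.7  80.7  52. ] yaw -5.68 tilt [-0.0104 -0.0048] open 16.9 F [-9.5 -2.3 13.6] gf 28.1
need tool shift mm [ 6.4 -3.7 -0.1] fraction [ 0.043 -0.025 -0.001] az total units -0.017
[ 0.04  0.3  -0.37  2.16  0.17  0.72 -2.1 ]
scene [51 20  6 12 52] [303.7 175.4] [429.  75.  44.]
```

The tool is being pushed radially, because the knob rolls between the flat pads. I'll let go, turn the tool back 90°, regrip, and then turn the tool along with the arm.

jog_arm(
  rows=[
    {"ax":0,"ay":0,"az":0,"dx":0,"dy":0,"dz":0,"grip":-0.3},
    {"ax":0,"ay":0,"az":0,"dx":0,"dy":0,"dz":0,"grip":-0.3},
    {"ax":0,"ay":0,"az":0,"dx":0,"dy":0,"dz":0,"grip":-0.3},
    {"ax":0,"ay":0,"az":0,"dx":0,"dy":0,"dz":0,"grip":-0.3},
    {"ax":0,"ay":0,"az":0,"dx":0,"dy":0,"dz":0,"grip":-0.3},
  ],
)

```text
time: 16.5
tool_pos: [446.9, 82.8, 52.2]
tcp_rot: [3.138, -0.153, -0.0]
wrist_force: [-0.1, 0.4, -0.5]
opening: 55.6
grasp_force: 0.0
```

Run:
```python
from h import *
go((*nest(-140,-75),52),84.4)
```

```text
t 16.5 tcp [446.9  82.8  52.2] yaw -5.59 tilt [-0.0002 -0.0002] open 55.6 F [-0.1  0.4 -0.5] gf 0.0
need tool shift mm [ 1.5 -1.1  0.2] fraction [ 0.01  -0.008  0.001] az total units -17.998
```

jog_arm(
  rows=[
    {"ax":0,"ay":0,"az":-1,"dx":0.01,"dy":-0.007,"dz":0,"grip":-0.3},
    {"ax":0,"ay":0,"az":-1,"dx":0,"dy":0,"dz":0,"grip":-0.3},
    {"ax":0,"ay":0,"az":-1,"dx":0,"dy":0,"dz":0,"grip":-0.3},
    {"ax":0,"ay":0,"az":-1,"dx":0,"dy":0,"dz":0,"grip":-0.3},
    {"ax":0,"ay":0,"az":-1,"dx":0,"dy":0,"dz":0,"grip":-0.3},
    {"ax":0,"ay":0,"az":-1,"dx":0,"dy":0,"dz":0,"grip":-0.3},
    {"ax":0,"ay":0,"az":-1,"dx":0,"dy":0,"dz":0,"grip":-0.3},
    {"ax":0,"ay":0,"az":-1,"dx":0,"dy":0,"dz":0,"grip":-0.3},
    {"ax":0,"ay":0,"az":-1,"dx":0,"dy":0,"dz":0,"grip":-0.3},
    {"ax":0,"ay":0,"az":-1,"dx":0,"dy":0,"dz":0,"grip":-0.3},
    {"ax":0,"ay":0,"az":-1,"dx":0,"dy":0,"dz":0,"grip":-0.3},
    {"ax":0,"ay":0,"az":-1,"dx":0,"dy":0,"dz":0,"grip":-0.3},
    {"ax":0,"ay":0,"az":-1,"dx":0,"dy":0,"dz":0,"grip":-0.3},
    {"ax":0,"ay":0,"az":-1,"dx":0,"dy":0,"dz":0,"grip":-0.3},
    {"ax":0,"ay":0,"az":-1,"dx":0,"dy":0,"dz":0,"grip":-0.3},
    {"ax":0,"ay":0,"az":-1,"dx":0,"dy":0,"dz":0,"grip":-0.3},
    {"ax":0,"ay":0,"az":-1,"dx":0,"dy":0,"dz":0,"grip":-0.3},
    {"ax":0,"ay":0,"az":-1,"dx":0,"dy":0,"dz":0,"grip":-0.3},
    {"ax":0,"ay":0,"az":0,"dx":0,"dy":0,"dz":0,"grip":-0.3},
    {"ax":0,"ay":0,"az":0,"dx":0,"dy":0,"dz":0,"grip":-0.3},
  ],
)

```text
time: 18.5
tool_pos: [448.5, 83.7, 52.3]
tcp_rot: [-2.329, -2.108, 0.0]
wrist_force: [0.1, -0.1, 0.4]
opening: 55.7
grasp_force: 0.0
```

jog_arm(
  rows=[
    {"ax":0,"ay":0,"az":0,"dx":0,"dy":0,"dz":0,"grip":1},
    {"ax":0,"ay":0,"az":0,"dx":0,"dy":0,"dz":0,"grip":1},
    {"ax":0,"ay":0,"az":0,"dx":0,"dy":0,"dz":0,"grip":1},
    {"ax":0,"ay":0,"az":0,"dx":0,"dy":0,"dz":0,"grip":1},
    {"ax":0,"ay":0,"az":0,"dx":0,"dy":0,"dz":0,"grip":1},
    {"ax":0,"ay":0,"az":0,"dx":0,"dy":0,"dz":0,"grip":1},
  ],
)

```text
time: 19.1
tool_pos: [449.6, 83.9, 52.6]
tcp_rot: [2.327, 2.11, 0.003]
wrist_force: [4.1, -0.2, -2.4]
opening: 17.3
grasp_force: 26.0
```

Run:
```python
from h import *
go((*nest(-140,-75),52),84.4)
```

```text
t 19.1 tcp [449.6  83.9  52.6] yaw 84.4 tilt [0.0021 0.0005] open 17.3 F [ 4.1 -0.2 -2.4] gf 26.0
need tool shift mm [-0.2 -1.1  0.6] fraction [-0.001 -0.007  0.004] az total units -0.0
```

jog_arm(
  rows=[
    {"ax":0,"ay":0,"az":1,"dx":0.035,"dy":0.005,"dz":0,"grip":1},
    {"ax":0,"ay":0,"az":1,"dx":0.035,"dy":0.0015,"dz":0,"grip":1},
    {"ax":0,"ay":0,"az":1,"dx":0.035,"dy":0.0015,"dz":0,"grip":1},
    {"ax":0,"ay":0,"az":1,"dx":0.035,"dy":0.0015,"dz":0,"grip":1},
    {"ax":0,"ay":0,"az":1,"dx":0.035,"dy":0.0015,"dz":0,"grip":1},
    {"ax":0,"ay":0,"az":1,"dx":0.035,"dy":0.0015,"dz":0,"grip":1},
    {"ax":0,"ay":0,"az":1,"dx":0.035,"dy":0.0015,"dz":0,"grip":1},
    {"ax":0,"ay":0,"az":1,"dx":0.035,"dy":0.0015,"dz":0,"grip":1},
    {"ax":0,"ay":0,"az":1,"dx":0.035,"dy":0.0015,"dz":0,"grip":1},
    {"ax":0,"ay":0,"az":0,"dx":0,"dy":0,"dz":0,"grip":1},
  ],
)

```text
time: 20.1
tool_pos: [470.9, 124.5, 52.5]
tcp_rot: [2.957, 1.059, -0.0]
wrist_force: [2.0, -0.9, 2.6]
opening: 17.1
grasp_force: 26.4
```

Run:
```python
from h import *
s=np.sqrt(.5)*60
go((*nest(-80-s,-75+s),52),39.4)
```

```text
t 20.1 tcp [470.9 124.5  52.5] yaw 39.42 tilt [ 0.     -0.0006] open 17.1 F [ 2.  -0.9  2.6] gf 26.4
need tool shift mm [-0.8 -0.4  0.5] fraction [-0.005 -0.003  0.003] az total units 0.005
```

Smooth, with low forces. Now the second half, ending against the stop.

jog_arm(
  rows=[
    {"ax":0,"ay":0,"az":1,"dx":0.035,"dy":0.0015,"dz":0,"grip":1},
    {"ax":0,"ay":0,"az":1,"dx":0.035,"dy":0.0015,"dz":0,"grip":1},
    {"ax":0,"ay":0,"az":1,"dx":0.035,"dy":0.0015,"dz":0,"grip":1},
    {"ax":0,"ay":0,"az":1,"dx":0.035,"dy":0.0015,"dz":0,"grip":1},
    {"ax":0,"ay":0,"az":1,"dx":0.035,"dy":0.0015,"dz":0,"grip":1},
    {"ax":0,"ay":0,"az":1,"dx":0.035,"dy":0.0015,"dz":0,"grip":1},
    {"ax":0,"ay":0,"az":1,"dx":0.035,"dy":0.0015,"dz":0,"grip":1},
    {"ax":0,"ay":0,"az":1,"dx":0.035,"dy":0.0015,"dz":0,"grip":1},
    {"ax":0,"ay":0,"az":1,"dx":0.035,"dy":0.0015,"dz":0,"grip":1},
    {"ax":0,"ay":0,"az":0,"dx":0.01,"dy":0,"dz":0,"grip":1},
    {"ax":0,"ay":0,"az":0,"dx":0,"dy":0,"dz":0,"grip":1},
    {"ax":0,"ay":0,"az":0,"dx":0,"dy":0,"dz":0,"grip":1},
  ],
)

```text
time: 21.3
tool_pos: [515.2, 138.1, 52.5]
tcp_rot: [-3.138, 0.149, 0.003]
wrist_force: [-2.6, 0.7, 5.7]
opening: 17.1
grasp_force: 26.7
```

Run:
```python
from h import *
go((*nest(-80,-15),52),-5.6)
```

```text
t 21.3 tcp [515.2 138.1  52.5] yaw -5.45 tilt [-0.0018  0.0001] open 17.1 F [-2.6  0.7  5.7] gf 26.7
need tool shift mm [-1.1  0.5  0.5] fraction [-0.008  0.003  0.003] az total units 0.031
```

jog_arm(
  rows=[
    {"ax":0,"ay":0,"az":0,"dx":0.01,"dy":0,"dz":0,"grip":1},
    {"ax":0,"ay":0,"az":0,"dx":0.01,"dy":0,"dz":0,"grip":1},
    {"ax":0,"ay":0,"az":0,"dx":0,"dy":0,"dz":0,"grip":1},
    {"ax":0,"ay":0,"az":0,"dx":0,"dy":0,"dz":0,"grip":1},
  ],
)

```text
time: 21.7
tool_pos: [517.4, 137.9, 52.4]
tcp_rot: [3.138, -0.15, -0.005]
wrist_force: [-3.5, 0.9, 6.4]
opening: 17.0
grasp_force: 26.9
```

jog_arm(
  rows=[
    {"ax":0,"ay":0,"az":0,"dx":0.01,"dy":0,"dz":0,"grip":1},
    {"ax":0,"ay":0,"az":0,"dx":0.01,"dy":0,"dz":0,"grip":1},
    {"ax":0,"ay":0,"az":0,"dx":0.01,"dy":0,"dz":0,"grip":1},
    {"ax":0,"ay":0,"az":0,"dx":0,"dy":0,"dz":0,"grip":1},
    {"ax":0,"ay":0,"az":0,"dx":0,"dy":0,"dz":0,"grip":1},
  ],
)

```text
time: 22.2
tool_pos: [519.1, 137.8, 52.2]
tcp_rot: [3.137, -0.149, -0.014]
wrist_force: [-9.3, 1.5, 11.8]
opening: 17.7
grasp_force: 27.4
```

Run:
```python
from h import *
go((*nest(-80,-15),52),-5.6)
```

```text
t 22.2 tcp [519.1 137.8  52.2] yaw -5.46 tilt [-0.0087 -0.0009] open 17.7 F [-9.3  1.5 11.8] gf 27.4
need tool shift mm [-5.1  0.6  0.3] fraction [-0.034  0.004  0.002] az total units 0.029
```

End stop felt (9 N). I'll release, rise, and look.

jog_arm(
  rows=[
    {"ax":0,"ay":0,"az":0,"dx":-0.015,"dy":0,"dz":0,"grip":1},
    {"ax":0,"ay":0,"az":0,"dx":0,"dy":0,"dz":0,"grip":-0.3},
    {"ax":0,"ay":0,"az":0,"dx":0,"dy":0,"dz":0,"grip":-0.3},
    {"ax":0,"ay":0,"az":0,"dx":0,"dy":0,"dz":0,"grip":-0.3},
    {"ax":0,"ay":0,"az":0,"dx":0,"dy":0,"dz":0,"grip":-0.3},
    {"ax":0,"ay":0,"az":0,"dx":0,"dy":0,"dz":-0.1,"grip":-0.3},
    {"ax":0,"ay":0,"az":0,"dx":0,"dy":0,"dz":-0.2,"grip":-0.3},
    {"ax":0,"ay":0,"az":0,"dx":0,"dy":0,"dz":-0.2,"grip":-0.3},
    {"ax":0,"ay":0,"az":0,"dx":0,"dy":0,"dz":-0.2,"grip":-0.3},
    {"ax":0,"ay":0,"az":0,"dx":-0.1,"dy":0.25,"dz":-0.1,"grip":-0.3},
    {"ax":0,"ay":0,"az":0,"dx":-0.1,"dy":0.25,"dz":0,"grip":-0.3},
    {"ax":0,"ay":0,"az":0,"dx":-0.1,"dy":0.25,"dz":0,"grip":-0.3},
    {"ax":0,"ay":0,"az":0,"dx":0,"dy":0.25,"dz":0,"grip":-0.3},
    {"ax":0,"ay":0,"az":0,"dx":0,"dy":0.25,"dz":0,"grip":-0.3},
    {"ax":0,"ay":0,"az":0,"dx":0,"dy":0.25,"dz":0,"grip":-0.3},
    {"ax":0,"ay":0,"az":0,"dx":0,"dy":0,"dz":0,"grip":-0.3},
  ],
)

```text
time: 23.8
tool_pos: [453.6, -88.2, 172.2]
tcp_rot: [3.134, -0.167, -0.001]
wrist_force: [-0.5, 0.3, -0.3]
opening: 55.4
grasp_force: 0.0
```

Run:
```python
from h import *
for n in('scene','top'):cv2.imwrite(f'pics/{n}7.png',eyes.capture(n))
a=cv2.imread('pics/top7.png')[172:252,186:266];b=cv2.imread('pics/scene7.png')[160:240,265:345]
cv2.imwrite('pics/v7.png',cv2.resize(np.hstack([a,b]),(800,400),interpolation=cv2.INTER_CUBIC))
```

```text
(no output)
```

View pics/v7.png

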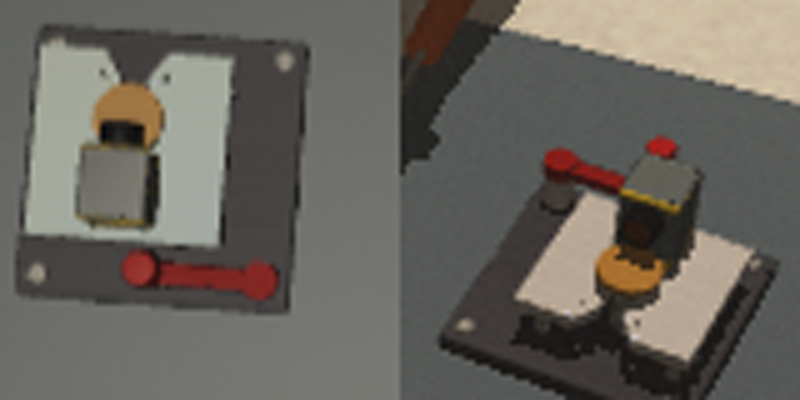

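The stop arm lies behind the plate along its rear edge: knob at (139,268), pivot at (262,280), rear edge from (22,235) to (220,246). I'll check the numbers.

Run:
```python
from h import *
T=lambda p:un(p,5,(186,172));S=lambda p:un(p,5,(265,160))
a=np.radians(PS);Rn=np.array([[np.cos(a),-np.sin(a)],[np.sin(a),np.cos(a)]])
def pr(n,X):print(n,X.round(1),'nest',(Rn.T@(X[:2]-[594.5,144])).round(1))
pr('knob',atz('top',T((139,268)),79.5));pr('pivot',atz('top',T((262,280)),48))
for n,p in dict(fl=(42,45),fr=(235,58),br=(220,246),bl=(22,235)).items():pr(n,atz('top',T(p),42.5))
pr('tri fr',tri(T((235,58)),S((117,296))));pr('tri fl',tri(T((42,45)),S((288,360))))
pr('tri btn now',tri(T((128,119)),S((229,269))));pr('btn0 scene',atz('scene',un((229,245),5,(265,165)),56.5));pr('btn7',atz('scene',S((229,269)),56.5))
I0=cv2.imread('pics/scene0.png');I7=cv2.imread('pics/scene7.png')
for I in(I0,I7):
  h=cv2.cvtColor(I,cv2.COLOR_BGR2HSV);m=(h[...,0]>8)&(h[...,0]<22)&(h[...,1]>130)&(h[...,2]>100);y,x=np.nonzero(m[200:230,295:335]);print('btn scene',x.min()+295,x.max()+295,x.mean()+295,y.max()+200)
```

```text
knob [513.7 134.5  79.5] nest [-79.5 -17.3]
pivot [508.   73.1  48. ] nest [-79.2 -79. ]
fl [637.7 189.8  42.5] nest [38.6 49.8]
fr [628.1  86.   42.5] nest [ 39.1 -54.5]
br [527.   95.5  42.5] nest [-62.5 -54.9]
bl [535.4 200.8  42.5] nest [-64.3  50.8]
tri fr [627.2  89.   42.4] nest [ 37.9 -51.5]
tri fl [637.4 191.5  41.9] nest [38.1 51.5]
tri btn now [594.3 144.   54.4] nest [-0.2 -0. ]
btn0 scene [596.8 146.   56.5] nest [2.1 2.2]
btn7 [596.  145.7  56.5] nest [1.4 1.9]
btn scene 304 317 310.3142857142857 218
btn scene 304 318 310.23376623376623 218
```

Everything is consistent with the plate being home. As a last check I'll touch the housing top gently with shut fingers; it should be at 94.5 mm.

Run:
```python
from h import *
go((*nest(-36,0),172),-5.6)
```

```text
t 23.9 tcp [454.6 -83.  172.2] yaw -5.72 tilt [-0.0001  0.0001] open 55.8 F [-0.2 -0.3 -0.6] gf 0.0
need tool shift mm [  81.1 -240.6    0.3] fraction [ 0.54  -1.604  0.002] az total units -0.024
```

jog_arm(
  rows=[
    {"ax":0,"ay":0,"az":0,"dx":0.067,"dy":-0.2,"dz":0,"grip":1},
    {"ax":0,"ay":0,"az":0,"dx":0.067,"dy":-0.2,"dz":0,"grip":1},
    {"ax":0,"ay":0,"az":0,"dx":0.067,"dy":-0.2,"dz":0,"grip":1},
    {"ax":0,"ay":0,"az":0,"dx":0.067,"dy":-0.2,"dz":0,"grip":1},
    {"ax":0,"ay":0,"az":0,"dx":0.067,"dy":-0.2,"dz":0,"grip":1},
    {"ax":0,"ay":0,"az":0,"dx":0.067,"dy":-0.2,"dz":0,"grip":1},
    {"ax":0,"ay":0,"az":0,"dx":0.067,"dy":-0.2,"dz":0,"grip":1},
    {"ax":0,"ay":0,"az":0,"dx":0.067,"dy":-0.2,"dz":0,"grip":1},
    {"ax":0,"ay":0,"az":0,"dx":0,"dy":0,"dz":0.15,"grip":1},
    {"ax":0,"ay":0,"az":0,"dx":0,"dy":0,"dz":0.15,"grip":1},
    {"ax":0,"ay":0,"az":0,"dx":0,"dy":0,"dz":0.1,"grip":1},
    {"ax":0,"ay":0,"az":0,"dx":0,"dy":0,"dz":0.06,"grip":1},
    {"ax":0,"ay":0,"az":0,"dx":0,"dy":0,"dz":0,"grip":1},
    {"ax":0,"ay":0,"az":0,"dx":0,"dy":0,"dz":0,"grip":1},
    {"ax":0,"ay":0,"az":0,"dx":0,"dy":0,"dz":0,"grip":1},
  ],
)

```text
time: 25.4
tool_pos: [559.0, 148.9, 104.4]
tcp_rot: [-3.137, 0.153, -0.003]
wrist_force: [-0.8, 0.1, 1.0]
opening: -0.3
grasp_force: 0.0
```

Run:
```python
from h import *
go((*nest(-36,0),94.5),-5.6)
```

```text
t 25.4 tcp [559.  148.9 104.4] yaw -5.6 tilt [0.0021 0.0005] open -0.3 F [-0.8  0.1  1. ] gf 0.0
need tool shift mm [0.3 0.6 9.9] fraction [0.002 0.004 0.066] az total units -0.0
```

jog_arm(
  rows=[
    {"ax":0,"ay":0,"az":0,"dx":0,"dy":0,"dz":0.02,"grip":1},
    {"ax":0,"ay":0,"az":0,"dx":0,"dy":0,"dz":0.02,"grip":1},
    {"ax":0,"ay":0,"az":0,"dx":0,"dy":0,"dz":0.01,"grip":1},
    {"ax":0,"ay":0,"az":0,"dx":0,"dy":0,"dz":0,"grip":1},
    {"ax":0,"ay":0,"az":0,"dx":0,"dy":0,"dz":0,"grip":1},
  ],
)

```text
time: 25.9
tool_pos: [558.2, 148.7, 95.8]
tcp_rot: [3.138, -0.153, -0.0]
wrist_force: [0.9, 0.4, -0.7]
opening: 0.8
grasp_force: 0.0
```

jog_arm(
  rows=[
    {"ax":0,"ay":0,"az":0,"dx":0,"dy":0,"dz":0.01,"grip":1},
    {"ax":0,"ay":0,"az":0,"dx":0,"dy":0,"dz":0.01,"grip":1},
    {"ax":0,"ay":0,"az":0,"dx":0,"dy":0,"dz":0,"grip":1},
    {"ax":0,"ay":0,"az":0,"dx":0,"dy":0,"dz":0,"grip":1},
  ],
)

```text
time: 26.3
tool_pos: [558.6, 148.9, 94.1]
tcp_rot: [3.138, -0.153, 0.001]
wrist_force: [-1.6, -0.3, 6.8]
opening: -0.1
grasp_force: 3.6
```

Contact at about 94.3 mm, so the plate is fully home. I'll retreat and hand in.

jog_arm(
  rows=[
    {"ax":0,"ay":0,"az":0,"dx":0,"dy":0,"dz":-0.1,"grip":1},
    {"ax":0,"ay":0,"az":0,"dx":0,"dy":0,"dz":-0.2,"grip":1},
    {"ax":0,"ay":0,"az":0,"dx":0,"dy":0,"dz":-0.2,"grip":1},
    {"ax":0,"ay":0,"az":0,"dx":0,"dy":0,"dz":-0.2,"grip":1},
    {"ax":0,"ay":0,"az":0,"dx":0,"dy":0,"dz":0,"grip":1},
    {"ax":0,"ay":0,"az":0,"dx":0,"dy":0,"dz":0,"grip":1},
  ],
)

```text
time: 26.9
tool_pos: [558.6, 148.8, 199.0]
tcp_rot: [-3.137, 0.153, -0.003]
wrist_force: [-0.3, -0.2, 0.4]
opening: -0.0
grasp_force: 0.0
```

```bash
python3 -c "
from station import env
print(env.close_job())"
```

```text
the job is handed in; nothing more can be done
None
```

The thermal camera is mounted with its plate home on the balls (housing top touched at about 94.3 mm, 94.5 mm expected), the red stop arm is against its end stop along the plate's rear edge, and the job was handed in at about 27 s.

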